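Put the scale's test weights back in their case

ROBOT

A 6-joint arm with a two-finger parallel gripper is mounted at the origin on a cart in front of the work surface, level with it; the furniture and walls round the work are solid. World frame = base frame: x ahead of the robot, y to its left, z up, the work surface at z = 0. Lengths are in mm, angles in rad, forces in N, time in s.
With the tool pointing down it reaches from about 275 to 750 mm from the base axis. Payload 10.2 kg.
Tool frame: the origin (TCP) lies at the very end of the fingers, on their centre line; the grasp point (between the pads) lies 19 mm behind it; z points along the fingers, y is the line along which they close (so a half turn about z gives the same grasp; the last joint's range is limited). The gripper opens to 85 mm and grips with 20 to 120 N. Pads are 22 mm wide; open, the fingers measure 114 mm over their backs; the gripper's body (76 mm by 85 mm) begins 54 mm behind the grasp point. The pads swing forward as they close: fully open they stand 13 mm farther back than shut.
Start: joints at [-1.41, 0.313, 1.498, -0, 1.331, -0.223], TCP at [196.572, -486.817, 231.294] pointing down, gripper open.
Joint ranges: [-2.94, 2.94], [-0.97, 2.17], [0.19, 2.56], [-1.23, 4.37], [0.02, 3.11], [-2.88, 2.88]. Speed limits (rad/s): [2.39, 2.39, 3.01, 3.14, 3.14, 3.14].

INTERFACE

Orientations are given as a unit quaternion [w, x, y, z].
In Python, from rig import ctrl, optics gives the robot as it stands. The module is installed in compiled form; this text tells all that it offers.
- The arm moves only by the shell command python3 -m handwheel 'ROWS' [FORCE]. ROWS is JSON, a list that holds one entry, the list of rows, each a list of 5 numbers: the gripper command: -1 is fully open, 1 is shut, values between are in proportion, then the shift along the world's x, y, z in units of 50 mm (1.0 is 50 mm), then the turn about the world's z in units of 8 degrees (1.0 is 8 degrees). In form: [[[gripper, tx, ty, tz, twist], ...]]. A call has 1 to 10 rows; each row shifts and turns the commanded pose from where the row before left it; what a row does not reach is not made up. A row lasts 1/10 s, in which the tool goes at most 50 mm and 8.59 degrees, less where a joint would pass 70% of its speed; a pose out of reach is approached as far as the arm can. A call is refused whole if a number of a shift passes 1 or a number of a turn 1, either way. A call with a gripper value outside its range is refused whole. The fingers move at their own pace and stop on an object; FORCE is the grip in N (left out, the last holds). Time passes only in rows, so rows that do not move let the fingers close. It gives the time, the measured TCP pose, the force, the opening and the grip force at its end, in the units of the state.
- ctrl.sense(): the state, without advancing time (a new reading comes with each control period).
- optics.capture(name): name is "scene" or "top" or "wrist"; returns a dict with "img" (480x640x3 uint8, blue, green, red), "K" (3x3 intrinsics, pixels), "R" (3x3) and "t" (3): a world point X has camera coordinates R X + t. Camera axes: x right, y down, z forward; pixel columns grow to the right and rows downward; lengths in mm; the calibration is good to about 2 mm. A picture is of the moment at which its call begins. There is no depth.
- ctrl.finish_job(): hands the job in; it is judged then, once.
The state is a dict: "time_s": time; "joints": joint angles; "dq": joint speeds; "tau": joint torques, N m; "eef_pos": TCP position; "ee_rot": TCP orientation; "force": force on the tool from outside, world axes, zero at the start; "wrist_torque": the same for the moment, N m; "grip_width": opening from 0.0 (shut) to 1.0 (fully open); "grip_force": force on a finger pad.
Only numpy, scipy, OpenCV 4.12 (cv2) and the standard library are available. Lean on these libraries where they do the work, as an engineer would, in place of code of your own. Each camera call takes 0.05 s, during which the arm holds its last target. There are 200 camera calls.

TASK

Put the two steel test weights of the kitchen scale back in their case: lift the spring knob to free the cover, slide the cover fully open, then slide each weight across the top of the case, without lifting it off, into the one hole that matches its diameter, gently pressed fully down. Leave the cover open and the things standing nearby where they are.

Things in the scene. Friction and masses are not known exactly. Their poses are not given: they have to be found in the camera images.
- case: Wooden block fixed to the worktop, 215 (x) x 202 (y) x 24 mm high; origin at the centre of its underside, x to its rear (away from the robot), z up. The weights stand on the bare front strip of its flat top (x -107 to -38). Behind it lies the row of holes, under the cover. Aluminium rails on both sides (|y| 90 to 101, x -43 to 107, up to z 37) guide the cover.
- hole_row (a point): Middle of the row of four round blind holes, in the case's top face; axes as the case's, case x -7.5 mm. The holes lie on this point's y axis: diameter 26 at y = -72, 33 at y = -34.5, 40 at y = 10, 47 at y = 61.5 mm. All are 11 mm deep (floor 13 mm above the worktop), mouths chamfered 1.5 mm.
- cover (a joint): Travel of the aluminium cover plate, 0 shut and locked over the holes, growing toward the case's +x (away from the robot), stop at 0.066 m, where all the holes are clear. The plate is 79 x 186 x 6 mm, top at z 31.5 in the case's frame, shut from x -37.5 to 41.5. Slides with 1 to 3 N once the knob is up and stays where it is left.
- knob (a joint): Lift of the spring knob on the cover, 0 down (pin in its hole, cover locked), 0.010 m fully up. The spring takes 3 N at 0 and 8 N at 0.010. From about 0.006 the pin is clear and the cover can slide; once it has slid 10 mm the knob may be let go: the pin rides on the block's top.
- knob_grip (a point): Grip point on the axis of the black round knob, 20 mm in diameter and 21 mm high, at mid-height (9.5 mm below its top; 20.5 mm above the cover plate). The knob sits in the middle of the cover's rear part and rides with it; z up, x as the case's.
- small_weight: Plain flat steel disc, diameter 31 mm, 10 mm high, about 0.06 kg; origin at the centre of its underside. Stands loose on the front strip of the case, left or right. In its hole its top lies 1 mm below the block's top. Pushed over a hole it often hangs askew on the edge, one side up, until pressed down.
- large_weight: The same, diameter 38 mm, 10 mm high, about 0.09 kg.
- steel_cup: Bystander: steel cup, diameter 52, 72 mm high, origin under its centre.
- lemon: Bystander: lemon, 83 x 58 x 58 mm, origin under its centre.
- garlic: Bystander: garlic bulb, 48 x 50 x 51 mm, origin under its centre.
Things that resemble listed ones, but are neither listed nor needed, are in the scene too. Leave any brown or orange look-alike of the small_weight alone.

How it is judged (in metres and radians):
On the way:
1. the cover is unlocked and slid open (at least 58 mm) (value of joint cover above 0.058 m), for 0.2 s.
At the end, for the whole second after the job is handed in: The cover stands at least 55 mm open and still; the 31 mm weight rests in the 33 mm hole and the 38 mm weight in the 40 mm hole, each within 4 mm of the hole's axis, its underside within 2.5 mm of the hole's floor and level within 0.09 rad (value of joint cover above 0.055 m and velocity of joint cover below 0.01 m/s and x of small_weight in the frame of case between -0.0115 and -0.0035 m and y of small_weight in the frame of case between -0.0385 and -0.0305 m and z of each of small_weight, large_weight in the frame of case below 0.0155 m and angle between each of small_weight, large_weight's own z axis and vertical below 0.09 rad and x of large_weight in the frame of case between -0.0115 and -0.0035 m and y of large_weight in the frame of case between 0.006 and 0.014 m and linear speed of each of small_weight, large_weight below 0.01 m/s); the robot touches nothing.
It fails at once if a weight is lifted: its underside more than 12 mm above the case's top (z of any of small_weight, large_weight in the frame of case above 0.036 m).
It fails at once if a weight falls off the case (height (world z) of any of small_weight, large_weight below 0.004 m).
It fails at once if a bystander is moved more than 30 mm (distance of any of steel_cup, lemon, garlic from where it was at the start of the episode above 0.03 m).
It fails at once if a weight is pressed or pushed with more than 45 N (contact force between the fingers and small_weight above 45 N or contact force between the fingers and large_weight above 45 N).
It also fails if it takes over 64 s, if anything falls off the work surface, if the arm or the gripper's body presses on something with over 40 N, if the wrist force passes 120 N, or if a joint passes its speed limit or range.

## Working session

There is one attempt and no reset: what is moved stays moved. The work goes in short steps, Python scripts to look and compute and a shell command to move; the robot and the scene stay as the last step left them, time stands still between calls to the robot, and variables do not carry over. Pictures are saved under pics/ and viewed, at most 10 in all, crops included, and the job is handed in when it is done.

```bash
mkdir -p pics; cat > h.py <<'E'
import numpy as np, cv2
from rig import ctrl, optics
def ray(c,u,v,z):
    d=c["R"].T@np.linalg.inv(c["K"])@np.array([u,v,1.]); o=-c["R"].T@c["t"]
    return o+d*(z-o[2])/d[2]
def proj(c,X):
    p=c["K"]@(c["R"]@np.asarray(X,float)+c["t"]); return p[:2]/p[2]
E
python3 - <<'E'
from h import *
import pickle
for n in("top","scene"):
    c=optics.capture(n); cv2.imwrite(f"pics/{n}0.png",c["img"]); pickle.dump(c,open(n+"0.pkl","wb"))
    print(n,-c["R"].T@c["t"],c["K"][0,0])
print(ctrl.sense())
E
```

```text
top [341.31519247 200.35402871 944.90564007] 567.6274679655066
scene [ 43.33117813 743.33525887 518.6555487 ] 444.9819788688834
{'time_s': 0.1, 'joints': array([-1.41040868e+00,  3.13362614e-01,  1.49836810e+00, -2.88957609e-05,
        1.33098675e+00, -2.23423940e-01]), 'dq': array([-3.74039109e-04, -1.15945273e-03, -5.13541460e-04,  4.64070265e-04,
        9.63197362e-05, -1.54975605e-03]), 'tau': array([ 1.91722022e-03, -4.12906337e+01, -2.60139763e+01, -2.12774803e-04,
        3.09549381e-03, -1.49048714e-05]), 'eef_pos': array([ 196.52247529, -486.58063972,  230.80575496]), 'ee_rot': array([-5.62564566e-04,  9.81641714e-01,  1.90733397e-01,  3.69739554e-06]), 'force': array([ 0.62694315,  0.0704051 , -0.38220558]), 'wrist_torque': array([-0.01979389, -0.00140941,  0.03109477]), 'grip_force': 0.0, 'grip_width': 0.9939533845499744}
```

View pics/top0.png

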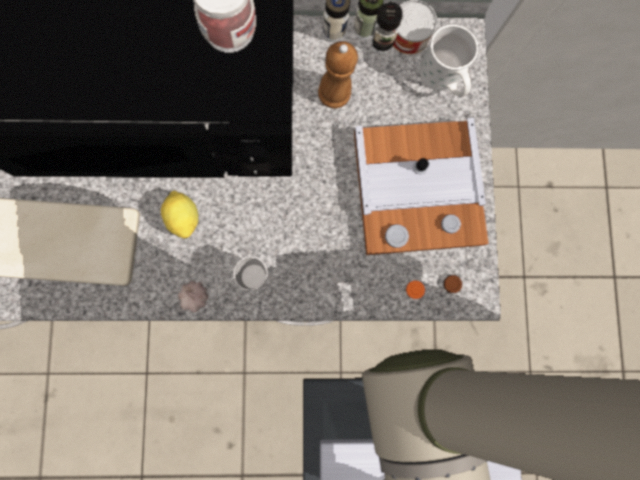

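View pics/scene0.png

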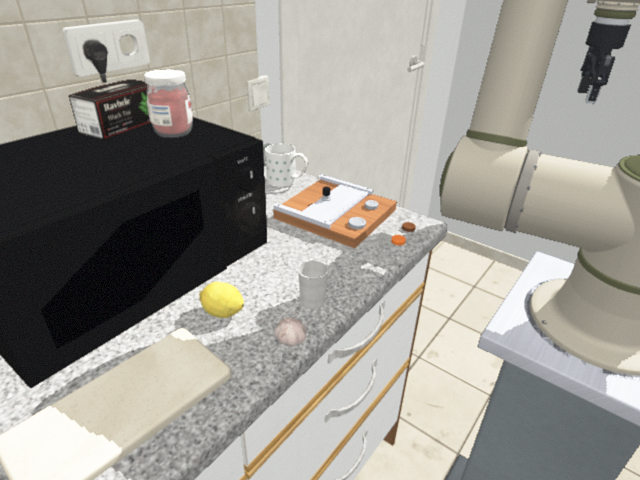

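```bash
cat > m.py <<'E'
from h import *
import pickle
c=pickle.load(open("top0.pkl","rb")); im=c["img"]
hsv=cv2.cvtColor(im,cv2.COLOR_BGR2HSV)
m=np.zeros(im.shape[:2],np.uint8); m[110:262,345:495]=255
wood=cv2.inRange(hsv,(3,110,60),(20,255,255))&m
wood=cv2.morphologyEx(wood,cv2.MORPH_OPEN,np.ones((3,3)))
P=np.argwhere(wood>0)[:,::-1]
h=cv2.convexHull(P.astype(np.int32))
W=np.array([ray(c,*p[0],24)[:2] for p in h],np.float32)
r=cv2.minAreaRect(W); print("wood rect",r); print(cv2.boxPoints(r))
for n,(u,v) in dict(fl=(365,253),fr=(487,243),rl=(364,125),rr=(468,121)).items(): print(n,ray(c,u,v,24))
gray=cv2.inRange(hsv,(0,0,90),(180,70,255))
for n,(u,v) in dict(L=(397,236),S=(451,224)).items():
    k=np.zeros_like(m); cv2.circle(k,(u,v),16,255,-1)
    g=cv2.morphologyEx(gray&k&~wood,cv2.MORPH_OPEN,np.ones((3,3)))
    cs=max(cv2.findContours(g,0,2)[0],key=cv2.contourArea)
    (a,b),rad=cv2.minEnclosingCircle(cs); X=ray(c,a,b,32); print(n,a,b,rad,X, "diam",2*rad*(945-34)/567.6, cv2.fitEllipse(cs))
k=np.zeros_like(m); cv2.circle(k,(422,164),14,255,-1)
g=cv2.inRange(hsv,(0,0,0),(180,255,60))&k
cs=max(cv2.findContours(g,0,2)[0],key=cv2.contourArea); print("knob",cv2.boundingRect(cs),cv2.minEnclosingCircle(cs)); (a,b),_=cv2.minEnclosingCircle(cs); print(ray(c,a,b,52))
for n,(u,v) in dict(r1=(360,130),r2=(368,212),r3=(472,122),r4=(480,202)).items(): print(n,ray(c,u,v,37))
o=cv2.resize(im[105:305,340:500],None,fx=3.75,fy=3); o=cv2.resize(im[105:265,340:500],None,fx=3.7,fy=3.7,interpolation=cv2.INTER_CUBIC); cv2.imwrite("pics/crop.png",o)
E
python3 m.py
```

```text
wood rect ((563.1209106445312, -5.3846282958984375), (215.8704071044922, 202.92623901367188), 4.872959613800049)
[[ 446.95688    86.543015]
 [ 464.1948   -115.64975 ]
 [ 679.2849    -97.31227 ]
 [ 662.047     104.88049 ]]
fl [449.06775271  88.53294513  24.        ]
fr [ 466.30113052 -114.25623959   24.        ]
rl [668.1586224   86.78951229  24.        ]
rr [677.335947   -92.45839357  24.        ]
L 396.5 235.5 11.768702507019043 [477.038599    37.38448599  32.        ] diam 37.77761798412385 ((396.4605712890625, 235.55982971191406), (22.35343360900879, 22.79847526550293), 99.9915771484375)
S 450.5 223.5 9.617792129516602 [497.36335227 -52.49076154  32.        ] diam 30.873180514410233 ((450.54803466796875, 223.4088134765625), (17.708431243896484, 18.7481746673584), 107.6629638671875)
knob (416, 159, 12, 11) ((421.73529052734375, 164.26470947265625), 6.031310081481934)
[592.06928304  -3.5575958   52.        ]
r1 [654.70780749  95.25480075  37.        ]
r2 [514.92039007  84.12979371  37.        ]
r3 [670.89826261 -95.07902313  37.        ]
r4 [ 532.75098304 -101.7426204    37.        ]
```

View pics/crop.png

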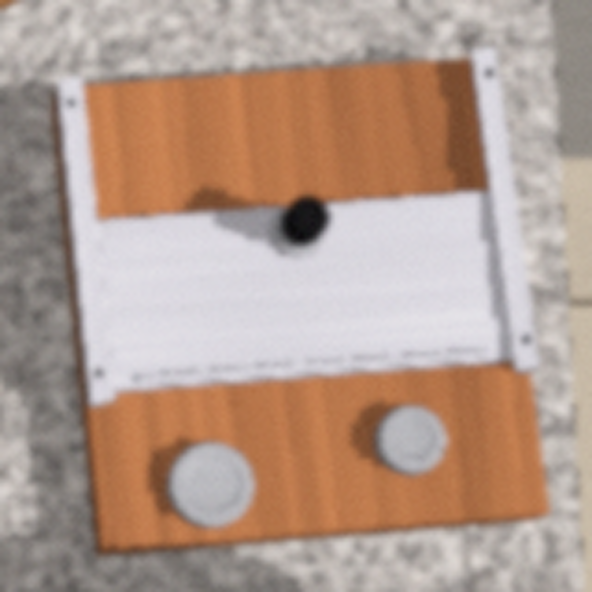

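The top view matches the given sizes: the case measures 216 x 203 mm, with its centre at (563, -5) and a yaw of 4.9°. The large weight is at pixel (396.5, 235.5), the small one at (450.5, 223.5), and the knob at (422, 164). I'll move above the knob now.

```bash
python3 -m handwheel '[[[-1,0.6,0.7,0,-0.22],[-1,0.6,0.7,0,-0.22],[-1,0.6,0.7,0,-0.22],[-1,0.6,0.7,0,-0.22],[-1,0.6,0.7,0,-0.22],[-1,0.6,0.7,0,-0.22],[-1,0.6,0.7,0,-0.22],[-1,0.6,0.7,0,-0.22],[-1,0.6,0.7,0,-0.22],[-1,0.6,0.7,0,-0.22]]]' 20
python3 -m handwheel '[[[-1,0.6,0.8,0,0],[-1,0.6,0.8,-0.3,0],[-1,0.6,0.8,-0.5,0],[-1,0,0,-0.6,0],[-1,0,0,0,0],[-1,0,0,0,0]]]'
```

```text
time_s: 1.1
eef_pos: [497.5, -135.0, 231.1]
ee_rot: [-0.0, 0.999, 0.038, -0.0]
force: [-0.0, -0.4, -0.5]
grip_width: 1.002
grip_force: 0.0
time_s: 1.7
eef_pos: [582.0, -23.2, 165.1]
ee_rot: [-0.0, 0.999, 0.038, -0.0]
force: [-0.2, -0.0, 0.8]
grip_width: 0.998
grip_force: 0.0
```

```bash
python3 - <<'E'
from h import *
import pickle
c=optics.capture("wrist"); cv2.imwrite("pics/w1.png",c["img"]); pickle.dump(c,open("w1.pkl","wb"))
print(-c["R"].T@c["t"]); print([proj(c,p) for p in ((592,-3.6,52),(477,37.4,32),(497.4,-52.5,32))])
E
```

```text
[646.40118173 -17.40186813 308.03550213]
[array([292.67603275, 221.62714532]), array([230.99252218, 361.80480086]), array([352.73227636, 345.58926029])]
```

View pics/w1.png

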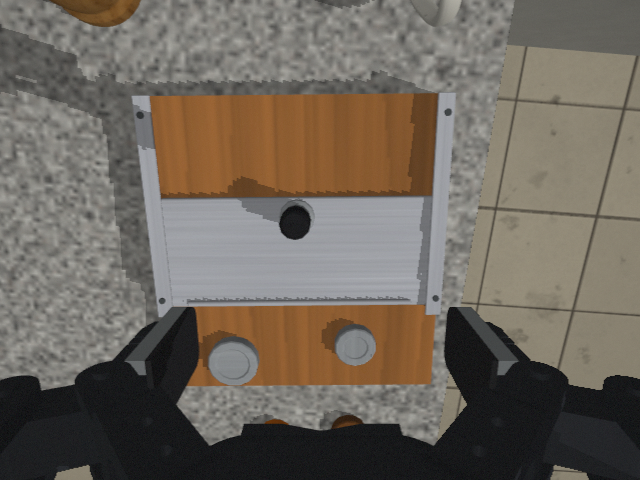

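The wrist view shows the knob at (295, 222), the large weight at (233, 361) and the small weight at (355, 345). These are within 2 px of my predictions, so I'll go down and grip the knob.

```bash
python3 -m handwheel '[[[-0.5,0.2,0.38,-0.3,0],[-0.3,0,0,-0.6,0],[-0.3,0,0,-0.6,0],[-0.3,0,0,-0.5,0],[-0.3,0,0,-0.3,0],[-0.3,0,0,-0.2,0],[-0.3,0,0,0,0],[-0.3,0,0,0,0],[-0.3,0,0,0,0]]]' 30
python3 -m handwheel '[[[1,0,0,0,0],[1,0,0,0,0],[1,0,0,0,0],[1,0,0,0,0],[1,0,0,0,0],[1,0,0,0,0],[1,0,0,0,0]]]' 40
```

```text
time_s: 2.65
eef_pos: [592.8, -4.0, 40.9]
ee_rot: [0.0, 0.999, 0.038, 0.001]
force: [-1.2, 0.3, -0.1]
grip_width: 0.649
grip_force: 0.0
time_s: 3.35
eef_pos: [592.9, -5.4, 40.3]
ee_rot: [0.001, 0.999, 0.038, 0.001]
force: [0.8, -6.8, 1.5]
grip_width: 0.207
grip_force: 39.4
```

```bash
python3 -m handwheel '[[[1,0,-0.03,0.05,0],[1,0,0,0.05,0],[1,0,0,0.05,0],[1,0,0,0.04,0],[1,0,0,0,0]]]' 60
python3 -m handwheel '[[[1,0.1,0.01,0,0],[1,0.1,0.01,0,0],[1,0.15,0.01,0,0],[1,0.2,0.02,0,0],[1,0.2,0.02,0,0],[1,0.2,0.01,0,0],[1,0.2,0.02,0,0],[1,0.15,0.01,0,0],[1,0.04,0,0,0],[1,0,0,0,0]]]'
```

```text
time_s: 3.85
eef_pos: [592.4, -5.5, 49.0]
ee_rot: [0.0, 0.999, 0.038, 0.0]
force: [4.3, -4.3, -7.0]
grip_width: 0.201
grip_force: 58.7
time_s: 4.85
eef_pos: [658.2, 0.2, 48.1]
ee_rot: [-0.0, 0.999, 0.038, -0.002]
force: [-2.3, -4.1, -5.8]
grip_width: 0.201
grip_force: 58.8
```

```bash
python3 -m handwheel '[[[1,0,0,-0.15,0],[-0.2,0,0,0,0],[-0.2,0,0,0,0],[-0.2,0,0,0,0],[-0.2,0,0,0,0],[-0.2,0,0,0.4,0],[-0.2,0,0,0.8,0],[-0.2,0,0,0.8,0]]]' 20
python3 -m handwheel '[[[-0.1,-0.5,-0.2,0,0],[-0.1,-0.6,-0.2,0,0],[-0.1,-0.7,-0.2,0,0],[-0.1,-0.7,-0.2,0,0],[-0.1,-0.7,-0.2,0,0],[-0.1,0,-0.07,0,0],[-0.1,0,0,0,0],[-0.1,0,0,0,0]]]'
python3 - <<'E'
from h import *
import pickle
c=optics.capture("wrist"); w=optics.capture("top")
pickle.dump((c,w),open("w2.pkl","wb"))
cv2.imwrite("pics/w2.png",c["img"])
print(ctrl.sense()["eef_pos"],-c["R"].T@c["t"]); print([proj(c,p) for p in ((477.4,36.5,32),(497.7,-53.3,32))])
E
```

```text
time_s: 5.65
eef_pos: [658.8, 0.5, 142.3]
ee_rot: [-0.0, 0.999, 0.038, -0.001]
force: [0.0, 0.4, 0.7]
grip_width: 0.6
grip_force: 0.0
time_s: 6.45
eef_pos: [500.1, -53.2, 141.8]
ee_rot: [0.0, 0.999, 0.038, 0.001]
force: [0.4, -0.3, 0.2]
grip_width: 0.548
grip_force: 0.0
[499.89652106 -52.9937632  141.49784618] [564.23244517 -47.42013362 284.90990024]
[array([180.42945999, 264.35807545]), array([321.99176653, 244.29360835])]
```

View pics/w2.png

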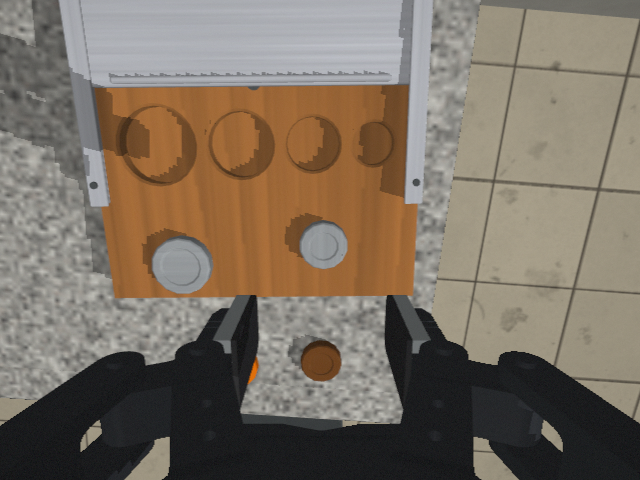

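The cover is open. The 33 mm hole is at about (313.5, 143) and the 40 mm hole at (242, 144.5). The small weight is at (324, 245) and the large one at (182, 264.5).

```bash
python3 - <<'E'
from h import *
import pickle
c,w=pickle.load(open("w2.pkl","rb"))
for n,u,v,z in (("h33",313.5,143,24),("h40",242,144.5,24),("S",323.5,244.5,33),("L",181.5,264,33)): print(n,ray(c,u,v,z))
a=0.085; C=np.array([563.1,-5.4])
for y in(-34.5,10): print(C+[-7.5*np.cos(a)-y*np.sin(a),-7.5*np.sin(a)+y*np.cos(a)])
print(ray(c,108,85,31.5),ray(c,398,84,31.5))
E
```

```text
h33 [559.43946537 -43.28960572  24.        ]
h40 [5.55162146e+02 5.26085148e-01 2.40000000e+01]
S [497.90155567 -54.23902852  33.        ]
L [478.0372692   35.48169588  33.        ]
[558.5560475  -40.41217639]
[554.77810061   3.92716412]
[582.84956695  77.11323403  31.5       ] [596.26640492 -89.61975814  31.5       ]
```

```bash
python3 -m handwheel '[[[-0.1,-0.03,0,-0.5,0],[-0.1,0,0,-0.6,0],[-0.1,0,0,-0.6,0],[-0.1,0,0,-0.4,0],[-0.1,0,0,-0.1,0],[-0.1,0,0,-0.08,0],[-0.1,0,0,-0.04,0],[-0.1,0,0,0,0],[-0.1,0,0,0,0]]]' 20
python3 -m handwheel '[[[0.1,0,0,0,0],[0.15,0,0,0,0],[0.2,0,0,0,0],[0.25,0,0,0,0],[0.3,0,0,0,0],[0.35,0,0,0,0],[0.4,0,0,0,0],[0.4,0,0,0,0]]]' 20
```

```text
time_s: 7.45
eef_pos: [498.1, -53.3, 26.2]
ee_rot: [0.0, 0.999, 0.038, 0.001]
force: [-0.0, 1.2, -0.9]
grip_width: 0.549
grip_force: 0.0
time_s: 8.25
eef_pos: [497.7, -53.3, 25.8]
ee_rot: [0.0, 0.999, 0.038, 0.0]
force: [-1.2, -0.7, 5.6]
grip_width: 0.345
grip_force: 19.5
```

```bash
python3 -m handwheel '[[[0.4,0,0,0.02,0],[0.4,0.1,0.02,0,0],[0.4,0.15,0.03,0,0],[0.4,0.2,0.03,0,0],[0.4,0.2,0.04,0,0],[0.4,0.2,0.04,0,0],[0.4,0.2,0.04,0,0],[0.4,0.15,0.03,0,0],[0.4,0.03,0,0,0],[0.4,0,0,0,0]]]' 20
```

```text
time_s: 9.25
eef_pos: [559.2, -41.6, 26.3]
ee_rot: [-0.0, 0.999, 0.038, -0.0]
force: [0.2, 0.7, -0.4]
grip_width: 0.342
grip_force: 19.8
```

```bash
python3 -m handwheel '[[[0.2,0,0,0,0],[0.1,0,0,0,0],[0,0,0,0,0],[0,0,0,0.1,0],[0,0,0,0.5,0],[0,0,0,0.8,0],[0,0,0,0.8,0],[-0.1,0,0,0.1,0],[-0.1,0,0,0,0]]]' 20
python3 - <<'E'
from h import *
c=optics.capture("wrist")
cv2.imwrite("pics/w3.png",cv2.resize(c["img"][140:400,100:500],None,fx=2,fy=2))
E
```

```text
time_s: 10.15
eef_pos: [559.5, -41.8, 142.8]
ee_rot: [0.0, 0.999, 0.038, 0.001]
force: [-0.4, 0.5, -0.4]
grip_width: 0.55
grip_force: 0.0
```

View pics/w3.png

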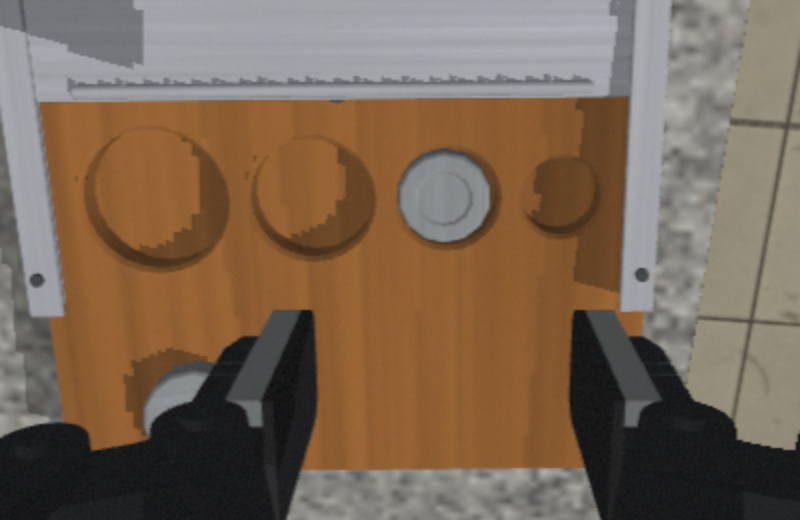

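The small weight is over the 33 mm hole; in the crop its centre is at (444, 196), and the gap shows at the hole's lower right. I'll press it down with shut fingers.

```bash
python3 -m handwheel '[[[1,0,0,-0.3,0],[1,0,0,-0.4,0],[1,0,0,-0.5,0],[1,0,0,-0.5,0],[1,0,0,-0.3,0],[1,0,0,-0.15,0],[1,0,0,-0.05,0],[1,0,0,-0.04,0],[1,0,0,-0.02,0],[1,0,0,0,0]]]' 20
python3 -m handwheel '[[[1,0,0,-0.02,0],[1,0,0,-0.02,0],[1,0,0,-0.02,0],[1,0,0,0,0]]]'
```

```text
time_s: 11.2
eef_pos: [559.3, -41.8, 29.0]
ee_rot: [0.0, 0.999, 0.038, 0.0]
force: [-1.1, 0.0, 0.5]
grip_width: 0.002
grip_force: 0.0
time_s: 11.6
eef_pos: [559.1, -41.7, 25.5]
ee_rot: [-0.0, 0.999, 0.038, -0.0]
force: [0.2, 0.6, 0.2]
grip_width: -0.0
grip_force: 0.0
```

No contact down to z 25.5, so the disc is probably already in the hole. I'll continue down until it touches.

```bash
python3 -m handwheel '[[[1,0,0,-0.02,0],[1,0,0,-0.01,0],[1,0,0,0,0]]]'
python3 -m handwheel '[[[1,0,0,-0.02,0],[1,0,0,0,0]]]'
```

```text
time_s: 11.9
eef_pos: [559.1, -41.7, 24.0]
ee_rot: [-0.0, 0.999, 0.038, -0.0]
force: [-0.7, -0.8, 0.5]
grip_width: -0.006
grip_force: 0.0
time_s: 12.1
eef_pos: [559.2, -41.7, 23.1]
ee_rot: [0.0, 0.999, 0.038, 0.0]
force: [0.1, -1.2, 1.1]
grip_width: 0.001
grip_force: 0.4
```

The small weight is seated: the fingers reached z 23.1 with almost no force. Next is the large weight.

```bash
python3 -m handwheel '[[[1,0,0,0.4,0],[1,0,0,0.8,0],[0.5,-0.2,0.2,0.6,0],[-0.3,-0.4,0.4,0,0],[-0.3,-0.5,0.5,0,0],[-0.3,-0.43,0.4,0,0],[-0.3,-0.1,0.06,0,0],[-0.3,0,0,0,0],[-0.3,0,0,0,0]]]' 20
python3 -m handwheel '[[[-0.3,0,0,-0.4,0],[-0.3,0,0,-0.5,0],[-0.3,0,0,-0.4,0],[-0.3,0,0,-0.25,0],[-0.3,0,0,-0.1,0],[-0.3,0,0,-0.06,0],[-0.3,0,0,0,0],[-0.3,0,0,0,0]]]'
```

```text
time_s: 13.0
eef_pos: [478.5, 35.7, 113.2]
ee_rot: [0.0, 0.999, 0.038, 0.0]
force: [-0.9, 0.2, 0.4]
grip_width: 0.65
grip_force: 0.0
time_s: 13.8
eef_pos: [478.1, 36.1, 28.1]
ee_rot: [0.0, 0.999, 0.038, 0.001]
force: [-0.3, 0.0, 0.2]
grip_width: 0.648
grip_force: 0.0
```

Next: down 2 mm, close on it, slide by (77.4, -34.2) mm, then release.

```bash
python3 -m handwheel '[[[-0.1,0,0,-0.03,0],[0,0,0,0,0],[0.05,0,0,0,0],[0.1,0,0,0,0],[0.15,0,0,0,0],[0.2,0,0,0,0],[0.25,0,0,0,0],[0.25,0,0,0,0]]]' 20
python3 -m handwheel '[[[0.25,0.1,-0.04,0,0],[0.25,0.2,-0.09,0,0],[0.25,0.25,-0.11,0,0],[0.25,0.25,-0.11,0,0],[0.25,0.25,-0.11,0,0],[0.25,0.25,-0.11,0,0],[0.25,0.15,-0.07,0,0],[0.25,0.1,-0.04,0,0],[0.25,0,0,0,0],[0.25,0,0,0,0]]]'
```

```text
time_s: 14.6
eef_pos: [477.8, 36.2, 26.4]
ee_rot: [0.0, 0.999, 0.038, 0.0]
force: [-1.2, -0.1, 5.1]
grip_width: 0.431
grip_force: 19.4
time_s: 15.6
eef_pos: [554.7, 2.5, 25.8]
ee_rot: [-0.0, 0.999, 0.038, -0.0]
force: [-0.7, 0.0, -1.6]
grip_width: 0.43
grip_force: 20.1
```

```bash
python3 -m handwheel '[[[0.15,0,0,0,0],[0,0,0,0,0],[-0.1,0,0,0,0],[-0.1,0,0,0.1,0],[-0.1,0,0,0.5,0],[-0.1,0,0,0.8,0],[-0.1,0,0,0.8,0],[-0.1,0,0,0.1,0],[-0.1,0,0,0,0]]]' 20
python3 - <<'E'
from h import *
c=optics.capture("wrist")
cv2.imwrite("pics/w4.png",cv2.resize(c["img"][140:400,150:550],None,fx=2,fy=2))
E
```

```text
time_s: 16.5
eef_pos: [555.5, 2.2, 142.3]
ee_rot: [0.0, 0.999, 0.038, 0.001]
force: [-0.5, 0.3, -1.0]
grip_width: 0.552
grip_force: 0.0
```

View pics/w4.png

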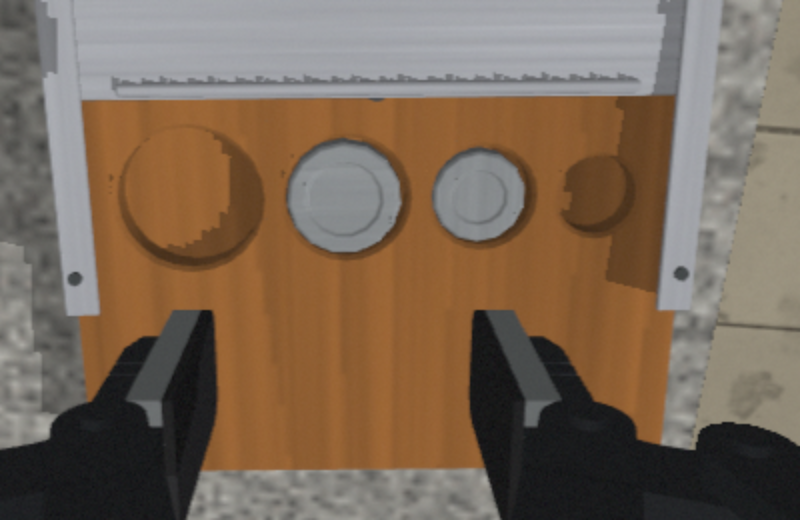

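Both discs look level in their holes, at crop positions (345, 196) and (480, 196). I'll press the large one to be sure.

```bash
python3 -m handwheel '[[[1,0,0,-0.3,0],[1,0,0,-0.4,0],[1,0,0,-0.5,0],[1,0,0,-0.5,0],[1,0,0,-0.3,0],[1,0,0,-0.15,0],[1,0,0,-0.08,0],[1,0,0,-0.03,0],[1,0,0,-0.02,0],[1,0,0,-0.02,0]]]' 20
python3 -m handwheel '[[[1,0,0,-0.02,0],[1,0,0,-0.02,0],[1,0,0,-0.02,0],[1,0,0,-0.01,0],[1,0,0,0,0]]]'
```

```text
time_s: 17.55
eef_pos: [555.5, 2.2, 26.6]
ee_rot: [0.0, 0.999, 0.038, 0.001]
force: [-0.8, -0.3, 1.4]
grip_width: -0.001
grip_force: 0.0
time_s: 18.05
eef_pos: [555.2, 2.3, 23.1]
ee_rot: [0.0, 0.999, 0.038, 0.0]
force: [-2.1, -0.1, 4.6]
grip_width: 0.002
grip_force: 2.7
```

```bash
python3 -m handwheel '[[[1,0,0,0.3,0],[1,0,0,0.7,0],[1,0,0,0.8,0],[1,-0.5,0,0.3,0],[1,-0.5,0,0,0],[1,-0.5,0,0,0],[1,0,0,0,0],[1,0,0,0,0]]]'
python3 - <<'E'
from h import *
c=optics.capture("wrist"); cv2.imwrite("pics/w5.png",c["img"])
E
```

```text
time_s: 18.85
eef_pos: [480.5, 2.2, 127.9]
ee_rot: [0.0, 0.999, 0.038, 0.0]
force: [0.1, -1.3, 0.1]
grip_width: -0.002
grip_force: 0.0
```

View pics/w5.png

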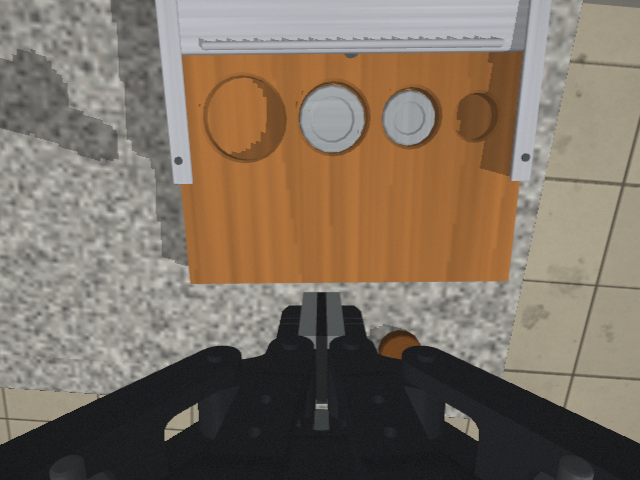

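Both discs are seated, the large one at (332, 118) and the small one at (410, 117). The cover is open and the arm is clear, so I'm handing in.

```bash
python3 -c "
from rig import ctrl; print(ctrl.finish_job())"
```

```text
the job is handed in; nothing more can be done
None
```

I handed the job in with the cover open about 66 mm, the 31 mm weight seated in the 33 mm hole and the 38 mm weight in the 40 mm hole, both checked by pressing and by camera; I was not shown a verdict.

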